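# Show the technician where the control tube goes

### The arm

A 6-joint arm with a two-finger parallel gripper is mounted at the origin on the work surface. World frame = base frame: x ahead of the robot, y to its left, z up, the work surface at z = 0. Lengths are in m, angles in rad, forces in N, time in s.
With the tool pointing down it reaches from about 0.35 to 1 m from the base axis. Payload 7.1 kg.
Tool frame: the origin (TCP) lies midway between the tips of the shut fingers; the grasp point (between the pads) lies grasp_offset behind it (grasp_offset is the distance from the TCP to the grasp point, in m); y points along the fingers, x is the direction in which the jaws open and shut, and the axes are right-handed (so a half turn about y gives the same grasp; the last joint's range is limited). The gripper opens to 85 mm and grips with 20 to 120 N. Pads are 22 mm wide; open, the fingers measure 114 mm over their backs; the gripper's body (76 mm by 85 mm) begins 54 mm behind the grasp point. The pads swing forward as they close: fully open they stand 13 mm farther back than shut.
Start: joints at [1.319, 0.423, 1.63, -0, 1.089, -0.019], TCP at [0.144, 0.608, 0.231] pointing down, gripper open.
Joint ranges: [-3, 3], [-0.9, 2.11], [0.09, 2.58], [-1.31, 4.45], [0.11, 2.69], [-2.54, 2.54]. Speed limits (rad/s): [2.39, 2.39, 3.01, 3.14, 3.14, 3.14].

### API

Orientations are given as a rotation vector (axis times angle).
In Python, from plant import * gives the robot as it stands.
- The arm moves only by the tool jog_arm, never from a script. Its argument "moves" is a list of rows, each an object with "fingers": the opening, from 0 (shut) to 1 (fully open); "slide": the shift along the world's x, y, z in mm, a list of three; "rotation": the turn, a rotation vector about the world's x, y, z in rad, a list of three. In form: [{"fingers": fingers, "slide": [x, y, z], "rotation": [wx, wy, wz]}, ...]. A call has 1 to 10 rows; each row is the pose to reach, as a shift and turn from the pose commanded when the call began; what a row does not reach only later rows make up. A row lasts 1/10 s, in which the tool goes at most 50 mm and 8.59 degrees, less where a joint would pass 70% of its speed; a pose out of reach is approached as far as the arm can. A call with a gripper value outside its range is refused whole. The fingers move at their own pace and stop on an object; "squeeze" is the grip in N (left out, the last holds). Time passes only in rows, so rows that repeat a pose let the fingers close. It gives the time, the measured TCP pose, the force and the opening at its end, in the units of the state.
- read_state(): the state, without advancing time (a new reading comes with each control period).
- snapshot(name): name is "scene" or "top"; returns the picture (384x512x3 uint8, blue, green, red); there is no depth.
- camera_model(name): a dict with "fov_y" (degrees; the focal length in pixels is half the picture's height over the tangent of half this angle, whatever the lens; pixels are square), "cx", "cy" (the principal point, pixels), "rvec" (rotation vector, rad) and "tvec" (3), from world to camera coordinates, as OpenCV has them. Camera axes: x right, y down, z forward; pixel columns grow to the right and rows downward; lengths in m; the calibration is good to about 2 mm. A picture is of the moment at which its call begins. camera_model takes no time and is no camera call.
- job_done(): hands the job in, once; it reports no verdict.
The state is a dict: "clock": time; "qpos": joint angles; "qd": joint speeds; "effort": joint torques, N m; "ee_pos": TCP position; "ee_rot": TCP orientation; "contact_force": force on the tool from outside, world axes, zero at the start; "moment": the same for the moment, N m; "finger_gap": opening from 0.0 (shut) to 1.0 (fully open).
Only numpy, scipy, OpenCV 4.12 (cv2) and the standard library are available. Lean on these libraries where they do the work, as an engineer would, in place of code of your own. Each camera call takes 0.05 s, during which the arm holds its last target. There are 200 camera calls.

### The job

Show the technician which tube to load and where: with the fingertips, gently push the ajar lid of the instrument's loading bay (green lamp) fully open, then point at the red-capped control tube in the rack from straight above, about 2 cm over its cap, and stay there for two seconds, then point in the same way at the one empty well in the opened bay for two seconds. Finally draw the hand back at least 15 cm from the well; grasp nothing, touch no tube, and leave the other bay's lid shut and everything else where it is.

Things in the scene. Friction and masses are not known exactly. Their poses are not given: they have to be found in the camera images.
- cycler: the twin-block instrument, white shell with a blue deck, 360 mm deep (x) by 300 mm wide (y), deck 178 mm above the bench; fixed. Origin at the centre of its underside; its +x axis points from its front to its back, y across it. Two bays lie side by side 73 mm either side of its middle, their centres 40 mm forward (-x) of the origin; which bay is which varies
- load_bay: the loading bay of the instrument, with the green lamp (the metal block, the lid and its runners): origin on the bench under the middle of the block, axes as cycler; fixed to the instrument. Its cut-out in the deck is 100 mm (x) by 90 mm (y); two runners 10 mm high stand on the deck beside the lid, and the lamp 85 mm in front of the middle
- load_lid (a joint): lid of the loading bay (the one with the green lamp in front of it), a flat grey-white plate 84 mm wide and 104 mm long on runners. It slides level towards the instrument's back (+x of cycler): 0 m shut, 0.09 m fully open against its stop. It starts a little ajar, needs about 2 N to slide, stays where it is left. The plate's top is 189 mm above the bench
- load_lid_rib (a point): the upright push rib across the loading bay's lid; it moves with the lid. This point is the centre of the rib's front face. The rib is 60 mm wide (y), 12 mm thick (x), stands from 188 to 206 mm above the bench (this point: 197 mm). In front of the rib there are 24 mm of flat lid
- run_lid (a joint): lid of the other bay (orange lamp, a run is on): the same lid, 0 m shut. Leave it shut
- control: the control tube, red cap, in the rack: a 2 ml screw-cap tube, 46 mm tall, body 10.8 mm and cap 13 mm in diameter; origin at the centre of its underside, z up
- control_cap (a point): centre of the top of the control tube's red cap, 61 mm above the bench. All caps in the rack stand at this height, 26 mm or more apart
- empty_well: the one empty well of the loading bay's grey metal block: origin at the centre of its round mouth, 11.5 mm wide, 162 mm above the bench, in the block's flat top. The block has 3 rows (front to back) of 2 wells at 24 mm pitch; the other five hold tubes whose caps reach 176 mm above the bench, just below the deck. Some or all of it is hidden by the lid until that is open
- rack: dark grey tube rack, 96 mm (x) by 122 mm (y), 45 mm high, 12 holes at 26 mm pitch; fixed. Origin at the centre of its underside
- tube_blue: another tube in the rack, blue cap: a 2 ml screw-cap tube, 46 mm tall, body 10.8 mm and cap 13 mm in diameter; origin at the centre of its underside, z up
- tube_green: another tube in the rack, green cap: a 2 ml screw-cap tube, 46 mm tall, body 10.8 mm and cap 13 mm in diameter; origin at the centre of its underside, z up
- tube_yellow: another tube in the rack, yellow cap: a 2 ml screw-cap tube, 46 mm tall, body 10.8 mm and cap 13 mm in diameter; origin at the centre of its underside, z up
- tube_white: another tube in the rack, white cap: a 2 ml screw-cap tube, 46 mm tall, body 10.8 mm and cap 13 mm in diameter; origin at the centre of its underside, z up
- sample0: a purple-capped sample tube seated in the loading bay's block: a 2 ml screw-cap tube, 46 mm tall, body 10.8 mm and cap 13 mm in diameter; origin at the centre of its underside, z up
- sample1: a purple-capped sample tube seated in the loading bay's block: a 2 ml screw-cap tube, 46 mm tall, body 10.8 mm and cap 13 mm in diameter; origin at the centre of its underside, z up
- sample2: a purple-capped sample tube seated in the loading bay's block: a 2 ml screw-cap tube, 46 mm tall, body 10.8 mm and cap 13 mm in diameter; origin at the centre of its underside, z up
- sample3: a purple-capped sample tube seated in the loading bay's block: a 2 ml screw-cap tube, 46 mm tall, body 10.8 mm and cap 13 mm in diameter; origin at the centre of its underside, z up
- sample4: a purple-capped sample tube seated in the loading bay's block: a 2 ml screw-cap tube, 46 mm tall, body 10.8 mm and cap 13 mm in diameter; origin at the centre of its underside, z up
- jar: closed white jar with a blue lid, 56 mm in diameter, 85 mm tall, behind the rack; origin at the centre of its underside
- beaker: small plastic beaker, 62 mm across the rim, 70 mm tall, behind the rack; origin at the centre of its underside
- marker: marker pen lying flat in front of the rack, 131 mm long (y), 13 mm thick; origin under the middle of its barrel

How it is judged:
By the outcome, as a careful person would: the job done as asked, in the order asked, and still so for the second after the job is handed in, with the robot touching nothing.
It also fails if it takes over 64 s, if anything falls off the work surface, if the arm or the gripper's body presses on something with over 40 N, if the wrist force passes 120 N, or if a joint passes its speed limit or range.

## Working session

There is one attempt and no reset: what is moved stays moved. The work goes in short steps, Python scripts to look and compute and a tool call to move; the robot and the scene stay as the last step left them, time stands still between calls to the robot, and variables do not carry over. Pictures are saved under pics/ and viewed, about 8 in all and at most 12, crops included, and the job is handed in when it is done.

Besides the shell and the picture viewer there is one more tool, called by a JSON object that holds its "name" and its "arguments", one argument or row to a line. jog_arm: Moves the arm, as the interface text tells. Its arguments: {"type":"object","properties":{"moves":{"type":"array"},"squeeze":{"type":"number"}},"required":["moves"]}

```bash
mkdir -p pics; ls; cat > h.py <<'E'
from plant import *
import numpy as np, cv2
def cam(n):
    c=camera_model(n); R=cv2.Rodrigues(np.array(c["rvec"],float))[0]; t=np.array(c["tvec"],float).ravel()
    f=192/np.tan(np.radians(c["fov_y"])/2); return R,t,f,c["cx"],c["cy"],c
def ray(n,u,v,z):
    R,t,f,cx,cy,_=cam(n); C=-R.T@t; d=R.T@np.array([(u-cx)/f,(v-cy)/f,1]); return C+d*(z-C[2])/d[2]
def proj(n,p):
    R,t,f,cx,cy,_=cam(n); q=R@np.array(p)+t; return q[0]/q[2]*f+cx,q[1]/q[2]*f+cy
E
python3 - <<'E'
from h import *
a=snapshot("scene");b=snapshot("top")
cv2.imwrite("pics/s0.png",a);cv2.imwrite("pics/t0.png",b)
for n in("scene","top"):
    print(camera_model(n)); R,t,*_=cam(n); print(-R.T@t, R[2])
print(read_state())
E
```

```text
pics
{'fov_y': 48.54637935218408, 'cx': 258.4673469774233, 'cy': 188.169691570752, 'rvec': array([ 0.85596101, -2.89230253,  0.46193502]), 'tvec': array([0.49321681, 0.33726783, 1.03105435])}
[0.41279702 0.26883472 1.08508617] [ 0.17006137 -0.26114169 -0.95020216]
{'fov_y': 56.659471191106576, 'cx': 252.0893433872251, 'cy': 190.32401201188762, 'rvec': array([ 2.21242759, -2.14247664,  0.16109132]), 'tvec': array([-0.02537181,  0.60012642,  0.82469668])}
[0.50190338 0.02074182 0.88802186] [ 0.11487851 -0.03121469 -0.992889  ]
{'clock': 0.1, 'qpos': array([ 1.31901373e+00,  4.23799971e-01,  1.63060906e+00,  1.85762872e-05,
        1.08860189e+00, -1.90396746e-02]), 'qd': array([ 0.00071915, -0.0003476 , -0.00134583,  0.00010441,  0.00052164,
        0.00129779]), 'effort': array([ 7.21560500e-04, -5.58423007e+01, -2.82444853e+01,  1.10453116e-04,
        3.00325119e-03, -6.82667235e-06]), 'ee_pos': array([0.14402547, 0.60766998, 0.230603  ]), 'ee_rot': array([-1.31121625, -1.03522203,  1.03712496]), 'contact_force': array([-0.24876897,  0.18738857, -0.19265843]), 'moment': array([ 0.03970487,  0.01541692, -0.00114708]), 'finger_gap': 0.99852459674872}
```

View pics/s0.png

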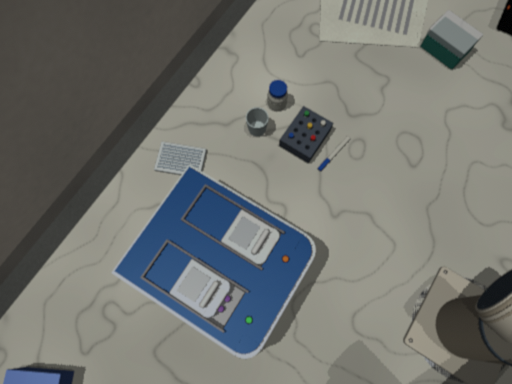

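View pics/t0.png

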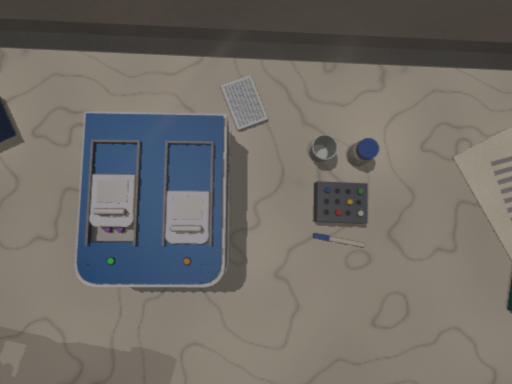

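```bash
cat >> h.py <<'E'
def blob(img,lo,hi,box,minA=4):
    x0,y0,x1,y1=box; h=cv2.cvtColor(img,cv2.COLOR_BGR2HSV)[y0:y1,x0:x1]
    m=cv2.inRange(h,lo,hi); n,_,s,c=cv2.connectedComponentsWithStats(m)
    return [(round(c[i][0]+x0,1),round(c[i][1]+y0,1),int(s[i][4])) for i in range(1,n) if s[i][4]>=minA]
E
python3 - <<'E'
from h import *
a=cv2.imread("pics/s0.png");b=cv2.imread("pics/t0.png")
for n,im,L,C in(("scene",a,(225,240,310,340),(275,100,340,165)),("top",b,(80,240,220,285),(310,175,375,230))):
    for nm,lo,hi,bx,z in(("green",(45,120,90),(80,255,255),L,.181),("orange",(5,150,120),(20,255,255),L,.181),("red",(0,150,90),(5,255,255),C,.061),("red2",(172,150,90),(180,255,255),C,.061),("purple",(125,60,40),(160,255,255),(0,150,300,384),.176),("capg",(45,120,60),(80,255,255),C,.061)):
        for u,v,A in blob(im,lo,hi,bx): print(n,nm,u,v,A,ray(n,u,v,z).round(4))
c=np.hstack([cv2.resize(b[140:290,70:240],None,fx=3.4,fy=3.4,interpolation=2)[:510],]); cv2.imwrite("pics/c1.png",c)
E
```

```text
scene green 248.4 319.6 37 [0.439 0.267 0.181]
scene orange 285.0 258.3 24 [0.4422 0.121  0.181 ]
scene red 312.6 137.4 13 [ 0.5531 -0.2083  0.061 ]
scene purple 226.9 298.4 32 [0.4996 0.2561 0.176 ]
scene purple 220.6 308.6 30 [0.499 0.28  0.176]
scene capg 306.1 112.8 18 [ 0.6047 -0.2611  0.061 ]
top green 110.1 260.6 36 [0.438  0.2683 0.181 ]
top orange 186.2 260.9 21 [0.4414 0.1224 0.181 ]
top red 338.1 212.0 20 [ 0.5534 -0.2083  0.061 ]
top purple 107.3 228.9 30 [0.4985 0.28   0.176 ]
top purple 119.6 229.0 33 [0.499  0.2562 0.176 ]
```

View pics/c1.png

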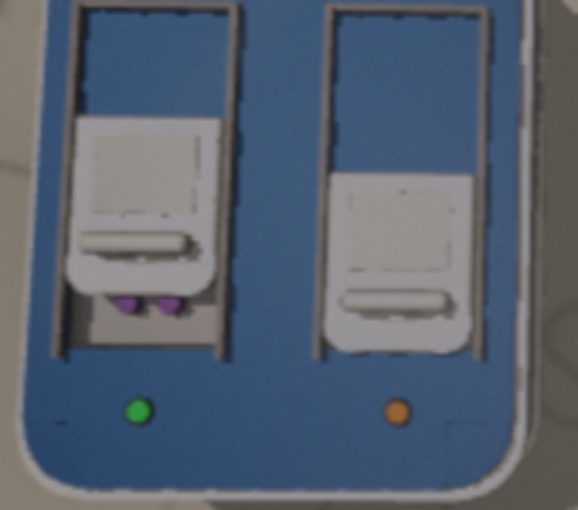

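```bash
python3 - <<'E'
from h import *
s=read_state();R=cv2.Rodrigues(s["ee_rot"])[0];print(R.round(3)); 
import plant; print([k for k in dir(plant) if not k.startswith("_")])
try: print(grasp_offset)
except Exception as e: print(e)
b=cv2.imread("pics/t0.png")
# rib front top edge, from crop: load (80..187, y 253), run (342..447,y 309)
for u,v in((133,253),(394,310)): print(ray("top",70+u/3.4-.4,140+v/3.4-.4,.206).round(4))
# lid front edge
for u,v in((140,296),(398,353)): print("lidfront",ray("top",70+u/3.4-.4,140+v/3.4-.4,.189).round(4))
E
```

```text
[[ 0.231 -0.    -0.973]
 [ 0.973 -0.001  0.231]
 [-0.001 -1.     0.   ]]
['MotionError', 'camera_model', 'grasp_offset', 'job_done', 'read_state', 'snapshot']
0.0187
[0.5266 0.2686 0.206 ]
[0.4995 0.123  0.206 ]
lidfront [0.503 0.269 0.189]
lidfront [0.4753 0.122  0.189 ]
```

{"name": "jog_arm", "arguments": {
  "moves": [
    {"fingers": 0,"slide": [10,-10,10],"rotation": [0,0,0.03]},
    {"fingers": 0,"slide": [30,-30,20],"rotation": [0,0,0.08]},
    {"fingers": 0,"slide": [55,-55,30],"rotation": [0,0,0.13]},
    {"fingers": 0,"slide": [80,-80,40],"rotation": [0,0,0.18]},
    {"fingers": 0,"slide": [105,-105,40],"rotation": [0,0,0.23]},
    {"fingers": 0,"slide": [130,-130,40],"rotation": [0,0,0.256]},
    {"fingers": 0,"slide": [155,-155,40],"rotation": [0,0,0.256]},
    {"fingers": 0,"slide": [180,-180,40],"rotation": [0,0,0.256]},
    {"fingers": 0,"slide": [205,-205,40],"rotation": [0,0,0.256]},
    {"fingers": 0,"slide": [230,-230,40],"rotation": [0,0,0.256]}
  ]
}}

```text
clock: 1.1
ee_pos: [0.3748, 0.3768, 0.2711]
ee_rot: [-1.198, -1.226, 1.227]
contact_force: [0.5, -0.3, -0.2]
finger_gap: -0.0
```

{"name": "jog_arm", "arguments": {
  "moves": [
    {"fingers": 0,"slide": [25,-25,0],"rotation": [0,0,0]},
    {"fingers": 0,"slide": [50,-50,0],"rotation": [0,0,0]},
    {"fingers": 0,"slide": [75,-75,0],"rotation": [0,0,0]},
    {"fingers": 0,"slide": [100,-98,0],"rotation": [0,0,0]},
    {"fingers": 0,"slide": [120,-109,0],"rotation": [0,0,0]},
    {"fingers": 0,"slide": [131,-109,0],"rotation": [0,0,0]},
    {"fingers": 0,"slide": [131,-109,0],"rotation": [0,0,0]},
    {"fingers": 0,"slide": [131,-109,0],"rotation": [0,0,0]},
    {"fingers": 0,"slide": [131,-109,0],"rotation": [0,0,0]},
    {"fingers": 0,"slide": [131,-109,0],"rotation": [0,0,0]}
  ]
}}

```text
clock: 2.1
ee_pos: [0.5043, 0.2698, 0.2713]
ee_rot: [-1.197, -1.227, 1.227]
contact_force: [0.6, 0.7, 0.6]
finger_gap: 0.0
```

{"name": "jog_arm", "arguments": {
  "moves": [
    {"fingers": 0,"slide": [-3,0,-15],"rotation": [0,0,0]},
    {"fingers": 0,"slide": [-4,0,-30],"rotation": [0,0,0]},
    {"fingers": 0,"slide": [-4,0,-45],"rotation": [0,0,0]},
    {"fingers": 0,"slide": [-4,0,-55],"rotation": [0,0,0]},
    {"fingers": 0,"slide": [-4,0,-62],"rotation": [0,0,0]},
    {"fingers": 0,"slide": [-4,0,-68],"rotation": [0,0,0]},
    {"fingers": 0,"slide": [-4,0,-72],"rotation": [0,0,0]},
    {"fingers": 0,"slide": [-4,0,-75],"rotation": [0,0,0]},
    {"fingers": 0,"slide": [-4,0,-75],"rotation": [0,0,0]},
    {"fingers": 0,"slide": [-4,0,-75],"rotation": [0,0,0]}
  ]
}}

```text
clock: 3.1
ee_pos: [0.5014, 0.2692, 0.1966]
ee_rot: [-1.198, -1.227, 1.226]
contact_force: [-0.3, -0.2, 1.5]
finger_gap: -0.001
```

```bash
python3 - <<'E'
from h import *
a=snapshot("scene"); b=snapshot("top"); print(read_state()["contact_force"])
A=cv2.resize(a[240:340,160:280],(480,400),interpolation=2);B=cv2.resize(b[160:260,80:160],(320,400),interpolation=2)
cv2.imwrite("pics/c2.png",np.hstack([A,B]))
E
```

```text
[ 0.70090841 -0.99538738 -0.48378525]
```

View pics/c2.png

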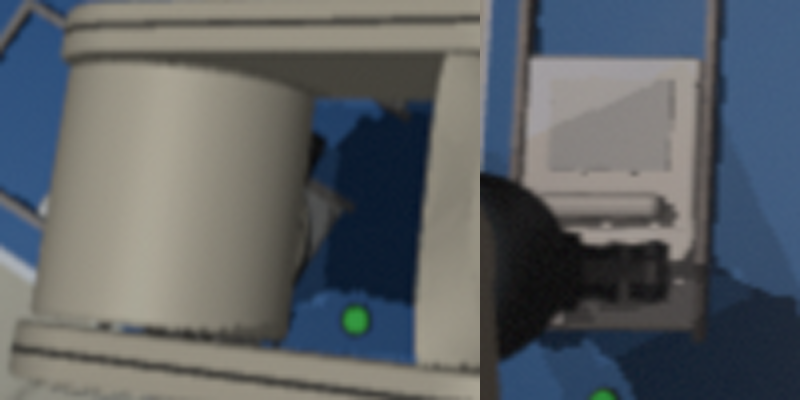

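{"name": "jog_arm", "arguments": {
  "moves": [
    {"fingers": 0,"slide": [4,0,0],"rotation": [0,0,0]},
    {"fingers": 0,"slide": [8,0,0],"rotation": [0,0,0]},
    {"fingers": 0,"slide": [12,0,0],"rotation": [0,0,0]},
    {"fingers": 0,"slide": [15,0,0],"rotation": [0,0,0]},
    {"fingers": 0,"slide": [18,0,0],"rotation": [0,0,0]},
    {"fingers": 0,"slide": [21,0,0],"rotation": [0,0,0]},
    {"fingers": 0,"slide": [24,0,0],"rotation": [0,0,0]},
    {"fingers": 0,"slide": [27,0,0],"rotation": [0,0,0]},
    {"fingers": 0,"slide": [31,1,0],"rotation": [0,0,0]},
    {"fingers": 0,"slide": [35,1,0],"rotation": [0,0,0]}
  ]
}}

```text
clock: 4.2
ee_pos: [0.5363, 0.2699, 0.1961]
ee_rot: [-1.198, -1.226, 1.227]
contact_force: [-2.2, -1.2, 0.3]
finger_gap: -0.002
```

{"name": "jog_arm", "arguments": {
  "moves": [
    {"fingers": 0,"slide": [3,0,0],"rotation": [0,0,0]},
    {"fingers": 0,"slide": [6,0,0],"rotation": [0,0,0]},
    {"fingers": 0,"slide": [9,0,0],"rotation": [0,0,0]},
    {"fingers": 0,"slide": [12,0,0],"rotation": [0,0,0]},
    {"fingers": 0,"slide": [15,0,0],"rotation": [0,0,0]},
    {"fingers": 0,"slide": [18,0,0],"rotation": [0,0,0]},
    {"fingers": 0,"slide": [21,0,0],"rotation": [0,0,0]},
    {"fingers": 0,"slide": [24,0,0],"rotation": [0,0,0]},
    {"fingers": 0,"slide": [27,0,0],"rotation": [0,0,0]},
    {"fingers": 0,"slide": [30,1,0],"rotation": [0,0,0]}
  ]
}}

```text
clock: 5.2
ee_pos: [0.5664, 0.2708, 0.1963]
ee_rot: [-1.199, -1.226, 1.227]
contact_force: [-1.4, -2.0, 0.0]
finger_gap: -0.003
```

{"name": "jog_arm", "arguments": {
  "moves": [
    {"fingers": 0,"slide": [1,0,0],"rotation": [0,0,0]},
    {"fingers": 0,"slide": [2,0,0],"rotation": [0,0,0]},
    {"fingers": 0,"slide": [3,0,0],"rotation": [0,0,0]},
    {"fingers": 0,"slide": [4,0,0],"rotation": [0,0,0]},
    {"fingers": 0,"slide": [5,0,0],"rotation": [0,0,0]},
    {"fingers": 0,"slide": [6,0,0],"rotation": [0,0,0]}
  ]
}}

```text
clock: 5.8
ee_pos: [0.5722, 0.271, 0.1964]
ee_rot: [-1.198, -1.226, 1.226]
contact_force: [-2.4, -1.7, 0.1]
finger_gap: 0.002
```

{"name": "jog_arm", "arguments": {
  "moves": [
    {"fingers": 0,"slide": [0.7,0,0],"rotation": [0,0,0]},
    {"fingers": 0,"slide": [1.3,0,0],"rotation": [0,0,0]},
    {"fingers": 0,"slide": [2,0,0],"rotation": [0,0,0]}
  ]
}}

```text
clock: 6.1
ee_pos: [0.5742, 0.2711, 0.1963]
ee_rot: [-1.198, -1.226, 1.226]
contact_force: [-1.8, -2.3, 0.6]
finger_gap: 0.002
```

{"name": "jog_arm", "arguments": {
  "moves": [
    {"fingers": 0,"slide": [0.7,0,0],"rotation": [0,0,0]},
    {"fingers": 0,"slide": [1.3,0,0],"rotation": [0,0,0]},
    {"fingers": 0,"slide": [2,0,0],"rotation": [0,0,0]}
  ]
}}

```text
clock: 6.4
ee_pos: [0.575, 0.2711, 0.1963]
ee_rot: [-1.196, -1.224, 1.228]
contact_force: [-8.1, -1.5, 5.0]
finger_gap: 0.0
```

{"name": "jog_arm", "arguments": {
  "moves": [
    {"fingers": 0,"slide": [0.5,0,0],"rotation": [0,0,0]},
    {"fingers": 0,"slide": [1,0,0],"rotation": [0,0,0]},
    {"fingers": 0,"slide": [1,0,0],"rotation": [0,0,0]}
  ]
}}

```text
clock: 6.7
ee_pos: [0.5751, 0.2711, 0.1963]
ee_rot: [-1.195, -1.223, 1.229]
contact_force: [-10.6, -1.5, 6.2]
finger_gap: -0.001
```

{"name": "jog_arm", "arguments": {
  "moves": [
    {"fingers": 0,"slide": [-5,0,0],"rotation": [0,0,0]},
    {"fingers": 0,"slide": [-12,0,0],"rotation": [0,0,0]},
    {"fingers": 0,"slide": [-14,0,20],"rotation": [0,0,0]},
    {"fingers": 0,"slide": [-16,0,50],"rotation": [0,0,0]},
    {"fingers": 0,"slide": [-18,-15,75],"rotation": [0,0,0]},
    {"fingers": 0,"slide": [-20,-50,80],"rotation": [0,0,0]},
    {"fingers": 0,"slide": [-25,-85,80],"rotation": [0,0,0]},
    {"fingers": 0,"slide": [-25,-120,80],"rotation": [0,0,0]},
    {"fingers": 0,"slide": [-25,-155,80],"rotation": [0,0,0]},
    {"fingers": 0,"slide": [-25,-190,80],"rotation": [0,0,0]}
  ]
}}

```text
clock: 7.7
ee_pos: [0.5523, 0.08, 0.2767]
ee_rot: [-1.199, -1.228, 1.225]
contact_force: [0.8, 0.1, 0.3]
finger_gap: 0.001
```

{"name": "jog_arm", "arguments": {
  "moves": [
    {"fingers": 0,"slide": [0,-35,0],"rotation": [0,0,0]},
    {"fingers": 0,"slide": [0,-70,0],"rotation": [0,0,0]},
    {"fingers": 0,"slide": [0,-105,0],"rotation": [0,0,0]},
    {"fingers": 0,"slide": [0,-140,0],"rotation": [0,0,0]},
    {"fingers": 0,"slide": [0,-175,0],"rotation": [0,0,0]},
    {"fingers": 0,"slide": [0,-210,0],"rotation": [0,0,0]},
    {"fingers": 0,"slide": [0,-245,0],"rotation": [0,0,0]},
    {"fingers": 0,"slide": [0,-275,-20],"rotation": [0,0,0]},
    {"fingers": 0,"slide": [0,-289,-40],"rotation": [0,0,0]},
    {"fingers": 0,"slide": [0,-289,-60],"rotation": [0,0,0]}
  ]
}}

```text
clock: 8.7
ee_pos: [0.5526, -0.2101, 0.216]
ee_rot: [-1.202, -1.226, 1.224]
contact_force: [-0.2, 0.6, 0.0]
finger_gap: -0.0
```

```bash
python3 - <<'E'
from h import *
a=snapshot("scene"); b=snapshot("top"); print(read_state()["ee_pos"],read_state()["contact_force"])
cv2.imwrite("pics/s3.png",a);cv2.imwrite("pics/t3.png",b)
A=cv2.resize(a[240:340,150:270],(480,400),interpolation=2);B=cv2.resize(b[160:260,80:160],(320,400),interpolation=2)
cv2.imwrite("pics/c3.png",np.hstack([A,B]))
for n,im in(("scene",a),("top",b)):
  for u,v,A in blob(im,(125,60,40),(160,255,255),(60,150,300,384)): print(n,u,v,A,ray(n,u,v,.176).round(4))
E
```

```text
[ 0.55059797 -0.20779032  0.21379096] [-0.31592363  0.23144821  0.08978424]
scene 207.6 285.9 27 [0.5477 0.2572 0.176 ]
scene 217.4 292.3 29 [0.5231 0.2567 0.176 ]
scene 201.5 295.9 27 [0.5466 0.2807 0.176 ]
scene 227.0 298.5 28 [0.4993 0.2562 0.176 ]
scene 220.6 308.5 31 [0.4991 0.2798 0.176 ]
top 108.8 204.4 33 [0.5466 0.2808 0.176 ]
top 120.9 204.5 33 [0.5472 0.2571 0.176 ]
top 120.2 216.4 35 [0.5237 0.2568 0.176 ]
top 107.5 228.5 36 [0.4993 0.2797 0.176 ]
top 119.9 228.7 35 [0.4996 0.2557 0.176 ]
```

View pics/c3.png

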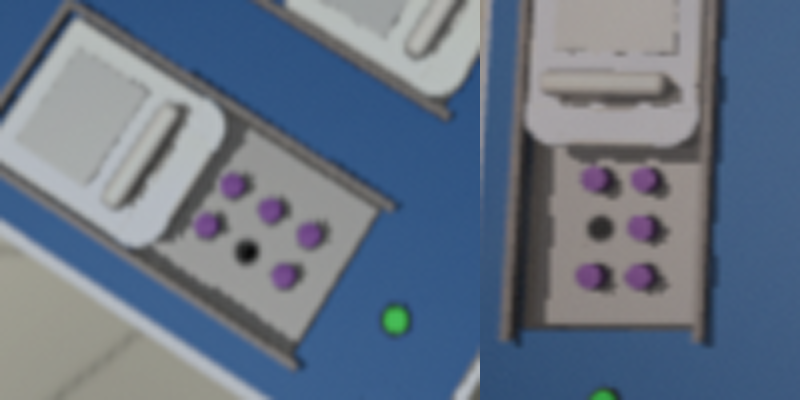

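{"name": "jog_arm", "arguments": {
  "moves": [
    {"fingers": 0,"slide": [0,0,-20],"rotation": [0,0,0]},
    {"fingers": 0,"slide": [0,0,-40],"rotation": [0,0,0]},
    {"fingers": 0,"slide": [0,0,-60],"rotation": [0,0,0]},
    {"fingers": 0,"slide": [0,0,-80],"rotation": [0,0,0]},
    {"fingers": 0,"slide": [0,0,-95],"rotation": [0,0,0]},
    {"fingers": 0,"slide": [0,0,-105],"rotation": [0,0,0]},
    {"fingers": 0,"slide": [0,0,-113],"rotation": [0,0,0]},
    {"fingers": 0,"slide": [0,0,-118],"rotation": [0,0,0]},
    {"fingers": 0,"slide": [0,0,-118],"rotation": [0,0,0]},
    {"fingers": 0,"slide": [0,0,-118],"rotation": [0,0,0]}
  ]
}}

```text
clock: 9.8
ee_pos: [0.5525, -0.208, 0.0987]
ee_rot: [-1.199, -1.227, 1.226]
contact_force: [0.1, 0.4, -0.1]
finger_gap: -0.001
```

{"name": "jog_arm", "arguments": {
  "moves": [
    {"fingers": 0,"slide": [1,0,-6],"rotation": [0,0,0]},
    {"fingers": 0,"slide": [1,0,-12],"rotation": [0,0,0]},
    {"fingers": 0,"slide": [1,0,-17],"rotation": [0,0,0]},
    {"fingers": 0,"slide": [1,0,-17],"rotation": [0,0,0]},
    {"fingers": 0,"slide": [1,0,-17],"rotation": [0,0,0]},
    {"fingers": 0,"slide": [1,0,-17],"rotation": [0,0,0]},
    {"fingers": 0,"slide": [1,0,-17],"rotation": [0,0,0]}
  ]
}}

```text
clock: 10.5
ee_pos: [0.5533, -0.2079, 0.0815]
ee_rot: [-1.199, -1.226, 1.226]
contact_force: [-0.5, 0.8, 0.3]
finger_gap: -0.0
```

```bash
python3 - <<'E'
from h import *
a=snapshot("scene"); b=snapshot("top"); p=read_state()["ee_pos"]; print(p,proj("scene",p),proj("top",p))
A=cv2.resize(a[85:185,250:370],(480,400),interpolation=2);B=cv2.resize(b[160:260,300:380],(320,400),interpolation=2)
cv2.imwrite("pics/c4.png",np.hstack([A,B]))
E
```

```text
[ 0.55328148 -0.2079041   0.08152176] (np.float64(313.4045687541919), np.float64(134.09646628902718)) (np.float64(340.40720633999945), np.float64(211.56173901783166))
```

View pics/c4.png

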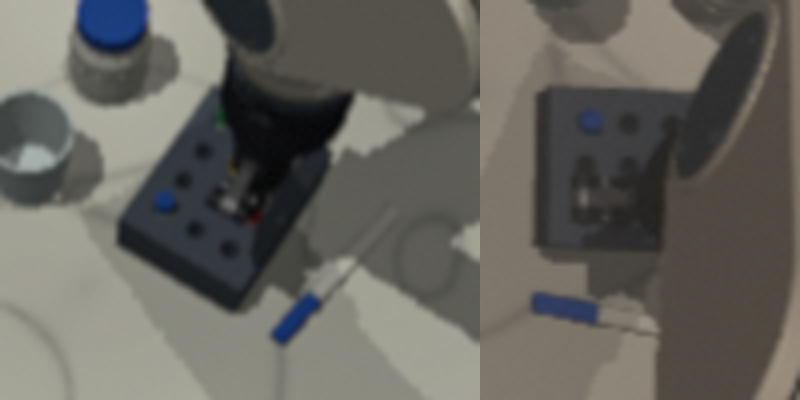

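The picture shows the fingertips just over the red cap (red edge at ~(256,215) in the left crop, i.e. scene (314,139)), with nothing touched. Now I'll hold for 2 s and more.

{"name": "jog_arm", "arguments": {
  "moves": [
    {"fingers": 0,"slide": [0,0,0],"rotation": [0,0,0]},
    {"fingers": 0,"slide": [0,0,0],"rotation": [0,0,0]},
    {"fingers": 0,"slide": [0,0,0],"rotation": [0,0,0]},
    {"fingers": 0,"slide": [0,0,0],"rotation": [0,0,0]},
    {"fingers": 0,"slide": [0,0,0],"rotation": [0,0,0]},
    {"fingers": 0,"slide": [0,0,0],"rotation": [0,0,0]},
    {"fingers": 0,"slide": [0,0,0],"rotation": [0,0,0]},
    {"fingers": 0,"slide": [0,0,0],"rotation": [0,0,0]},
    {"fingers": 0,"slide": [0,0,0],"rotation": [0,0,0]},
    {"fingers": 0,"slide": [0,0,0],"rotation": [0,0,0]}
  ]
}}

```text
clock: 11.6
ee_pos: [0.5532, -0.2079, 0.0813]
ee_rot: [-1.198, -1.226, 1.226]
contact_force: [-0.8, 0.8, 0.0]
finger_gap: -0.003
```

{"name": "jog_arm", "arguments": {
  "moves": [
    {"fingers": 0,"slide": [0,0,0],"rotation": [0,0,0]},
    {"fingers": 0,"slide": [0,0,0],"rotation": [0,0,0]},
    {"fingers": 0,"slide": [0,0,0],"rotation": [0,0,0]},
    {"fingers": 0,"slide": [0,0,0],"rotation": [0,0,0]},
    {"fingers": 0,"slide": [0,0,0],"rotation": [0,0,0]},
    {"fingers": 0,"slide": [0,0,0],"rotation": [0,0,0]},
    {"fingers": 0,"slide": [0,0,0],"rotation": [0,0,0]},
    {"fingers": 0,"slide": [0,0,0],"rotation": [0,0,0]},
    {"fingers": 0,"slide": [0,0,0],"rotation": [0,0,0]},
    {"fingers": 0,"slide": [0,0,0],"rotation": [0,0,0]}
  ]
}}

```text
clock: 12.6
ee_pos: [0.5532, -0.2079, 0.0813]
ee_rot: [-1.198, -1.226, 1.226]
contact_force: [-0.4, 0.3, -0.0]
finger_gap: 0.001
```

{"name": "jog_arm", "arguments": {
  "moves": [
    {"fingers": 0,"slide": [0,0,0],"rotation": [0,0,0]},
    {"fingers": 0,"slide": [0,0,0],"rotation": [0,0,0]},
    {"fingers": 0,"slide": [0,0,0],"rotation": [0,0,0]},
    {"fingers": 0,"slide": [0,0,0],"rotation": [0,0,0]},
    {"fingers": 0,"slide": [0,0,15],"rotation": [0,0,0]},
    {"fingers": 0,"slide": [0,0,45],"rotation": [0,0,0]},
    {"fingers": 0,"slide": [0,0,80],"rotation": [0,0,0]},
    {"fingers": 0,"slide": [0,0,120],"rotation": [0,0,0]},
    {"fingers": 0,"slide": [0,0,155],"rotation": [0,0,0]},
    {"fingers": 0,"slide": [0,5,190],"rotation": [0,0,0]}
  ]
}}

```text
clock: 13.6
ee_pos: [0.5531, -0.2031, 0.2743]
ee_rot: [-1.2, -1.227, 1.226]
contact_force: [0.6, 0.4, 0.7]
finger_gap: 0.0
```

{"name": "jog_arm", "arguments": {
  "moves": [
    {"fingers": 0,"slide": [0,30,0],"rotation": [0,0,0]},
    {"fingers": 0,"slide": [0,65,0],"rotation": [0,0,0]},
    {"fingers": 0,"slide": [0,100,0],"rotation": [0,0,0]},
    {"fingers": 0,"slide": [0,135,0],"rotation": [0,0,0]},
    {"fingers": 0,"slide": [0,170,0],"rotation": [0,0,0]},
    {"fingers": 0,"slide": [0,205,0],"rotation": [0,0,0]},
    {"fingers": 0,"slide": [0,240,0],"rotation": [0,0,0]},
    {"fingers": 0,"slide": [-10,275,0],"rotation": [0,0,0]},
    {"fingers": 0,"slide": [-20,310,0],"rotation": [0,0,0]},
    {"fingers": 0,"slide": [-30,345,0],"rotation": [0,0,0]}
  ]
}}

```text
clock: 14.6
ee_pos: [0.5226, 0.1435, 0.2725]
ee_rot: [-1.199, -1.227, 1.225]
contact_force: [0.4, -0.1, -0.1]
finger_gap: 0.001
```

{"name": "jog_arm", "arguments": {
  "moves": [
    {"fingers": 0,"slide": [0,35,0],"rotation": [0,0,0]},
    {"fingers": 0,"slide": [0,70,0],"rotation": [0,0,0]},
    {"fingers": 0,"slide": [0,100,0],"rotation": [0,0,0]},
    {"fingers": 0,"slide": [0,125,0],"rotation": [0,0,0]},
    {"fingers": 0,"slide": [0,138,0],"rotation": [0,0,0]},
    {"fingers": 0,"slide": [0,138,-15],"rotation": [0,0,0]},
    {"fingers": 0,"slide": [0,138,-30],"rotation": [0,0,0]},
    {"fingers": 0,"slide": [0,138,-40],"rotation": [0,0,0]},
    {"fingers": 0,"slide": [0,138,-40],"rotation": [0,0,0]},
    {"fingers": 0,"slide": [0,138,-40],"rotation": [0,0,0]}
  ]
}}

```text
clock: 15.6
ee_pos: [0.5231, 0.2792, 0.2308]
ee_rot: [-1.198, -1.224, 1.226]
contact_force: [-0.6, -0.3, 0.9]
finger_gap: -0.003
```

{"name": "jog_arm", "arguments": {
  "moves": [
    {"fingers": 0,"slide": [0,1,-12],"rotation": [0,0,0]},
    {"fingers": 0,"slide": [0,1,-24],"rotation": [0,0,0]},
    {"fingers": 0,"slide": [0,1,-34],"rotation": [0,0,0]},
    {"fingers": 0,"slide": [0,1,-41],"rotation": [0,0,0]},
    {"fingers": 0,"slide": [0,1,-45],"rotation": [0,0,0]},
    {"fingers": 0,"slide": [0,1,-48],"rotation": [0,0,0]},
    {"fingers": 0,"slide": [0,1,-48],"rotation": [0,0,0]},
    {"fingers": 0,"slide": [0,1,-48],"rotation": [0,0,0]},
    {"fingers": 0,"slide": [0,1,-48],"rotation": [0,0,0]},
    {"fingers": 0,"slide": [0,1,-48],"rotation": [0,0,0]}
  ]
}}

```text
clock: 16.6
ee_pos: [0.5234, 0.2812, 0.1837]
ee_rot: [-1.198, -1.227, 1.226]
contact_force: [-0.0, 0.7, 0.3]
finger_gap: -0.002
```

{"name": "jog_arm", "arguments": {
  "moves": [
    {"fingers": 0,"slide": [0,0,0],"rotation": [0,0,0]},
    {"fingers": 0,"slide": [0,0,0],"rotation": [0,0,0]},
    {"fingers": 0,"slide": [0,0,0],"rotation": [0,0,0]},
    {"fingers": 0,"slide": [0,0,0],"rotation": [0,0,0]},
    {"fingers": 0,"slide": [0,0,0],"rotation": [0,0,0]},
    {"fingers": 0,"slide": [0,0,0],"rotation": [0,0,0]},
    {"fingers": 0,"slide": [0,0,0],"rotation": [0,0,0]},
    {"fingers": 0,"slide": [0,0,0],"rotation": [0,0,0]},
    {"fingers": 0,"slide": [0,0,0],"rotation": [0,0,0]},
    {"fingers": 0,"slide": [0,0,0],"rotation": [0,0,0]}
  ]
}}

```text
clock: 17.6
ee_pos: [0.5231, 0.2811, 0.1833]
ee_rot: [-1.198, -1.226, 1.226]
contact_force: [0.1, -0.2, -0.0]
finger_gap: -0.002
```

{"name": "jog_arm", "arguments": {
  "moves": [
    {"fingers": 0,"slide": [0,0,0],"rotation": [0,0,0]},
    {"fingers": 0,"slide": [0,0,0],"rotation": [0,0,0]},
    {"fingers": 0,"slide": [0,0,0],"rotation": [0,0,0]},
    {"fingers": 0,"slide": [0,0,0],"rotation": [0,0,0]},
    {"fingers": 0,"slide": [0,0,0],"rotation": [0,0,0]},
    {"fingers": 0,"slide": [0,0,0],"rotation": [0,0,0]},
    {"fingers": 0,"slide": [0,0,0],"rotation": [0,0,0]},
    {"fingers": 0,"slide": [0,0,0],"rotation": [0,0,0]},
    {"fingers": 0,"slide": [0,0,0],"rotation": [0,0,0]},
    {"fingers": 0,"slide": [0,0,0],"rotation": [0,0,0]}
  ]
}}

```text
clock: 18.6
ee_pos: [0.5232, 0.2811, 0.1833]
ee_rot: [-1.198, -1.226, 1.226]
contact_force: [-0.4, 0.1, -0.1]
finger_gap: -0.002
```

{"name": "jog_arm", "arguments": {
  "moves": [
    {"fingers": 0,"slide": [0,0,0],"rotation": [0,0,0]},
    {"fingers": 0,"slide": [0,0,0],"rotation": [0,0,0]},
    {"fingers": 0,"slide": [0,0,0],"rotation": [0,0,0]},
    {"fingers": 0,"slide": [0,0,0],"rotation": [0,0,0]},
    {"fingers": 0,"slide": [0,0,10],"rotation": [0,0,0]},
    {"fingers": 0,"slide": [0,0,30],"rotation": [0,0,0]},
    {"fingers": 0,"slide": [0,0,60],"rotation": [0,0,0]},
    {"fingers": 0,"slide": [0,0,90],"rotation": [0,0,0]},
    {"fingers": 0,"slide": [-15,15,115],"rotation": [0,0,0]},
    {"fingers": 0,"slide": [-35,35,130],"rotation": [0,0,0]}
  ]
}}

```text
clock: 19.6
ee_pos: [0.4891, 0.3163, 0.3166]
ee_rot: [-1.2, -1.228, 1.222]
contact_force: [0.2, 1.1, -0.6]
finger_gap: -0.001
```

{"name": "jog_arm", "arguments": {
  "moves": [
    {"fingers": 0,"slide": [-20,25,0],"rotation": [0,0,0]},
    {"fingers": 0,"slide": [-40,50,0],"rotation": [0,0,0]},
    {"fingers": 0,"slide": [-60,75,0],"rotation": [0,0,0]},
    {"fingers": 0,"slide": [-80,100,0],"rotation": [0,0,0]},
    {"fingers": 0,"slide": [-100,125,0],"rotation": [0,0,0]},
    {"fingers": 0,"slide": [-120,150,0],"rotation": [0,0,0]},
    {"fingers": 0,"slide": [-135,170,0],"rotation": [0,0,0]},
    {"fingers": 0,"slide": [-145,180,0],"rotation": [0,0,0]},
    {"fingers": 0,"slide": [-145,180,0],"rotation": [0,0,0]},
    {"fingers": 0,"slide": [-145,180,0],"rotation": [0,0,0]}
  ]
}}

```text
clock: 20.6
ee_pos: [0.3434, 0.4956, 0.3135]
ee_rot: [-1.198, -1.227, 1.227]
contact_force: [-0.3, -0.5, 0.1]
finger_gap: -0.0
```

```bash
python3 - <<'E'
from h import *
a=snapshot("scene"); b=snapshot("top"); print(read_state()["ee_pos"],np.abs(read_state()["qd"]).max())
cv2.imwrite("pics/s5.png",a);cv2.imwrite("pics/t5.png",b)
for n,im,o in(("scene",a,"s3"),("top",b,"t3")):
  for u,v,A in blob(im,(125,60,40),(160,255,255),(60,150,300,384)): print(n,u,v,A,ray(n,u,v,.176).round(4))
C=(310,175,375,230) if n=="top" else (275,100,340,165)
for u,v,A in blob(b,(0,150,90),(5,255,255),(310,175,375,230)): print("red",ray("top",u,v,.061))
E
```

```text
[0.34390325 0.4952573  0.31345911] 0.0044428652682233
scene 207.7 285.9 28 [0.5475 0.257  0.176 ]
scene 217.4 292.3 29 [0.5231 0.2567 0.176 ]
scene 201.5 296.0 26 [0.5465 0.2808 0.176 ]
scene 227.0 298.5 28 [0.4993 0.2562 0.176 ]
scene 220.6 308.5 31 [0.4991 0.2798 0.176 ]
top 108.9 204.5 34 [0.5464 0.2806 0.176 ]
top 121.0 204.6 34 [0.547  0.2569 0.176 ]
top 120.2 216.4 35 [0.5237 0.2568 0.176 ]
top 107.5 228.5 36 [0.4993 0.2797 0.176 ]
top 119.8 228.7 36 [0.4996 0.2559 0.176 ]
red [ 0.55337981 -0.20803553  0.061     ]
```

View pics/t5.png

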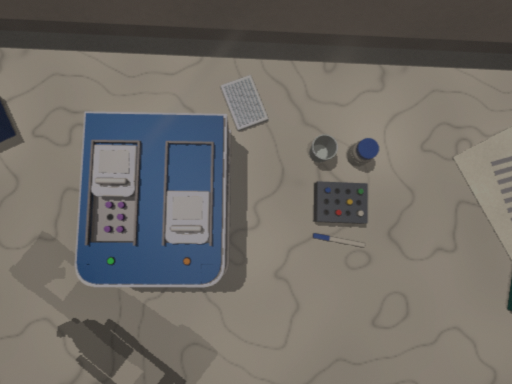

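The lid sits open against the runners' end (rear edge near (114,146)). The other lid is still shut at (187,218), and the tubes, jar, beaker and marker haven't moved.

```bash
python3 -c "from plant import *; print(job_done())"
```

```text
the job is handed in; nothing more can be done
None
```

The job is done and handed in at about 21 s of the 64 s allowed; `job_done` gives no verdict.

- **Lid:** I pushed the loading-bay lid's rib with the shut fingertips at about 2 N. The lid then stopped moving and the push force rose to about 11 N (12 N in all), so I took it to be against its stop. The last picture shows it fully open.
- **Control tube:** I pointed at the red cap with the fingertips at (0.553, -0.208, 0.081), 2 cm above it, and held for over 2 s.
- **Empty well:** This is the middle row, left-hand (+y) well, measured at (0.523, 0.280). I held for over 2 s with the fingertips at (0.523, 0.281, 0.183), about 2.1 cm above its mouth.
- **Withdrawal:** The hand is now about 31 cm from the well and touching nothing.

**Last checks:** The red cap and the five sample caps are within 0.5 mm of where they were before I pointed at them. In the picture the other lid is still shut, and the other rack tubes, jar, beaker and marker look unmoved. No check failed or disagreed. I did not take a close-up while pointing at the well; that position comes from the measured arm pose and the two camera views, which agree to about 1 mm.

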